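# Snap the end cap into a filter housing with the seating tool

## Task

Take the orange-handled seating tool out of its black stand and, with the tool's flat face held square and centred on the loose blue end cap, press slowly until the cap clicks fully home in the white filter housing; the housing sits on springs and yields, so go by feel, and do not press harder than the cap can bear or touch the cap with the gripper. Then stand the tool upright in its stand again and let go, leaving the glassware and boxes around it undisturbed.

Things in the scene. Friction and masses are not known exactly. Their poses are not given: they have to be found in the camera images.
- station: pressing station fixed to the bench: round grey base, 110 mm across and 14 mm high, with three thin steel columns 60 mm high that stand 43 mm from its axis. Origin: centre of the underside, on the bench; z up. The white filter housing stands over its middle, on springs.
- housing: white cylindrical filter housing with a green band, 60 mm across, 50 mm high, with a round bore open at the top. Origin: centre of its underside, at rest 34 mm above the bench. It cannot turn or tip but sinks straight down on springs (about 0.8 N per mm) under pressing, differently far before the cap clicks each time, to a hard stop at 18 mm, and comes up again when released.
- rim (a point): centre of the housing's upper rim, on the bore's axis, 84 mm above the bench at rest; z up.
- cap: blue snap-in end cap: flange 50 mm across and 6 mm thick over a plug 34 mm across, 20 mm long. Origin: centre of the flange's underside; z up. At the start it sits loose on four ball catches in the bore, the flange's underside 9 to 11 mm above the rim; fully home the flange lies on the rim. The cap cracks if the tool presses on it with more than 25 N.
- cap_top (a point): centre of the cap's flat upper face, 6 mm above its origin, 99 to 101 mm above the bench at the start. Pressed slowly (about 10 mm/s) and squarely, resistance grows to some 10 to 15 N with the flange 5 to 8 mm above the rim; then the balls snap over, the force falls suddenly by 3 N or more and the cap is drawn down flush. Pressing faster adds force and makes it slam home harder.
- stand: black tool stand fixed to the bench: foot 80 mm across, with a round cup 60 mm outside and 50 mm inside, its floor 8 mm and its rim 22 mm above the bench. Origin: centre of the underside, on the bench; z up.
- tool: seating tool, 0.25 kg: steel disc 40 mm across and 12 mm thick, its flat underside the pressing face, with an orange square handle 24 by 24 mm rising to 82 mm above the face. Origin: centre of the pressing face; z up along the handle; x and y square to the handle sides. At the start it stands upright on the floor of the cup of the stand, its top 90 mm above the bench.
- tool_top (a point): centre of the handle's top end, 82 mm above the pressing face.
- amber_bottle: bystander: brown glass bottle with black cap, 52 mm across, 105 mm high, loose. Origin: centre of the underside.
- beaker: bystander: clear glass beaker, 62 mm across, 75 mm high, loose. Origin: centre of the underside.
- dish: bystander: white ceramic dish, 76 mm across, 26 mm high, loose. Origin: centre of the underside.
- tip_box: bystander: blue box with a yellow lid, 52 by 72 mm, 58 mm high, loose. Origin: centre of the underside.
Mind the look-alikes: they are no part of the job. Of the things shaped like the stand, the black one is meant.

How it is judged:
On the way, in this order (a step that is already met when the one before it is completed fails the run):
1. the seating tool is lifted out of its stand (height (world z) of tool above 0.035 m), for 0.1 s.
2. the cap is home (flange within 1.5 mm of the rim, level within 3 degrees) while the upright tool stands on it, within 12 mm of its centre (z of cap in the frame of rim below 0.0015 m and angle between the z axis of cap and the z axis of housing, either way round below 0.052 rad and horizontal distance between tool and cap_top below 0.012 m and z of tool in the frame of cap_top below 0.008 m and angle between tool's own z axis and vertical below 0.14 rad), for 0.05 s.
At the end, for the whole second after the job is handed in: The cap is home: its flange within 1.5 mm of the housing's rim, within 2 mm of the bore's axis and level within 3 degrees. The seating tool stands released and at rest on the floor of its stand's cup (within 10 mm of the middle, within 3 mm of the floor, upright within 5 degrees) (z of cap in the frame of rim between -0.002 and 0.0015 m and horizontal distance between cap and rim below 0.002 m and angle between the z axis of cap and the z axis of housing, either way round below 0.052 rad and horizontal distance between tool and stand below 0.01 m and z of tool in the frame of stand below 0.011 m and angle between tool's own z axis and vertical below 0.09 rad and contact force between the fingers and tool below 0.2 N and linear speed of each of tool, cap below 0.01 m/s); the robot touches nothing.
It fails at once if the tool presses on the cap with more than 25 N (contact force between tool and cap above 25 N).
It fails at once if the gripper presses on the cap itself (over 1 N) (contact force between the arm and cap above 1 N).
It fails at once if the fingers press on the cap itself (over 1 N) (contact force between the fingers and cap above 1 N).
It fails at once if a bystander is shifted by more than 20 mm or tipped (distance of any of amber_bottle, beaker, dish, tip_box from where it was at the start of the episode above 0.02 m or angle between any of amber_bottle, beaker, dish, tip_box's own z axis and vertical above 0.4 rad).
It also fails if it takes over 62 s, if anything falls off the work surface, if the arm or the gripper's body presses on something with over 40 N, if the wrist force passes 120 N, or if a joint passes its speed limit or range.

## Robot

A 7-joint arm with a two-finger parallel gripper is mounted at the origin on the work surface. World frame = base frame: x ahead of the robot, y to its left, z up, the work surface at z = 0. Lengths are in m, angles in rad, forces in N, time in s.
With the tool pointing down it reaches from about 0.4 to 0.875 m from the base axis. Payload 19.3 kg.
Tool frame: the origin (TCP) lies at the very end of the fingers, on their centre line; the grasp point (between the pads) lies 19 mm behind it; z points along the fingers, y is the line along which they close (so a half turn about z gives the same grasp; the last joint's range is limited). The gripper opens to 85 mm and grips with 20 to 120 N. Pads are 22 mm wide; open, the fingers measure 114 mm over their backs; the gripper's body (76 mm by 85 mm) begins 54 mm behind the grasp point. The pads swing forward as they close: fully open they stand 13 mm farther back than shut.
Start: joints at [-1.206, 0.521, -0.036, 1.599, 0.021, 1.021, -0.113], TCP at [0.263, 0.567, 0.231] pointing down, gripper open.
Joint ranges: [-2.91, 2.91], [-0.3, 2.13], [-1.5, 1.42], [0.17, 2.43], [-1.26, 4.41], [0.16, 1.93], [-2.52, 2.52]. Speed limits (rad/s): [1.89, 1.89, 2.39, 2.39, 3.01, 3.01, 3.01].

## Interface

Orientations are given as [roll, pitch, yaw] about the fixed x, y, z axes, in that order (R = Rz(yaw) Ry(pitch) Rx(roll)).
In Python, from workcell import bot gives the robot as it stands.
- The arm moves only by the shell command python3 -m crank 'ROWS' [FORCE]. ROWS is a JSON object of lists of equal length, an entry for each row: "travel": the shift along the world's x, y, z in cm, a list of three; "turn": the turn, a rotation vector about the world's x, y, z in degrees, a list of three; "gripper": the closure, from 0 (fully open) to 1 (shut). A call has exactly 5 rows; each row is the pose to reach, as a shift and turn from the pose commanded when the call began; what a row does not reach only later rows make up. A row lasts 1/10 s, in which the tool goes at most 50 mm and 8.59 degrees, less where a joint would pass 70% of its speed; a pose out of reach is approached as far as the arm can. A call with a gripper value outside its range is refused whole. The fingers move at their own pace and stop on an object; FORCE is the grip in N (left out, the last holds). Time passes only in rows, so rows that repeat a pose let the fingers close, or fill a call up. It gives the time, the measured TCP pose, the force, the opening and the grip force at its end, in the units of the state.
- bot.observe(): the state, without advancing time (a new reading comes with each control period).
- bot.grab_frame(name): name is "scene" or "side" or "wrist"; returns a dict with "pixels" (384x512x3 uint8, red, green, blue), "fx", "fy", "cx", "cy" (pixels), "extrinsics" (4x4, takes a point from world to camera coordinates). Camera axes: x right, y down, z forward; pixel columns grow to the right and rows downward; lengths in m; the calibration is good to about 2 mm. The wrist camera is an equidistant fisheye: a pixel r from the principal point sees the ray r / f radians off the axis. A picture is of the moment at which its call begins. There is no depth.
- bot.job_done(): hands the job in; it is judged then, once.
The state is a dict: "clock": time; "qpos": joint angles; "qd": joint speeds; "joint_efforts": joint torques, N m; "position": TCP position; "tool_rot": TCP orientation; "force": force on the tool from outside, world axes, zero at the start; "moment": the same for the moment, N m; "grip_width": finger opening in m; "finger_force": force on a finger pad.
Only numpy, scipy, OpenCV 4.12 (cv2) and the standard library are available. Lean on these libraries where they do the work, as an engineer would, in place of code of your own. Each camera call takes 0.05 s, during which the arm holds its last target. There are 200 camera calls.

## Working session

There is one attempt and no reset: what is moved stays moved. The work goes in short steps, Python scripts to look and compute and a shell command to move; the robot and the scene stay as the last step left them, time stands still between calls to the robot, and variables do not carry over. Pictures are saved under pics/ and viewed, at most 11 in all, crops included, and the job is handed in when it is done.

```bash
ls; mkdir -p pics; python3 - <<'E'
from workcell import bot
import cv2,numpy as np,pickle
print(bot.observe())
d={n:bot.grab_frame(n) for n in("scene","side","wrist")}
pickle.dump(d,open("f0.pkl","wb"))
for n in d: print(n,d[n]["fx"],d[n]["fy"],d[n]["cx"],d[n]["cy"],np.round(d[n]["extrinsics"],3).tolist())
cv2.imwrite("pics/a.png",cv2.cvtColor(cv2.resize(d["scene"]["pixels"],(800,600)),cv2.COLOR_RGB2BGR))
cv2.imwrite("pics/b.png",cv2.cvtColor(cv2.resize(d["side"]["pixels"],(800,600)),cv2.COLOR_RGB2BGR))
E
```

```text
pics
{'clock': 0.0, 'qpos': array([-1.2061881 ,  0.52198506, -0.03630935,  1.59998103,  0.02118505,
        1.02110568, -0.11276571]), 'qd': array([-0.0006631 , -0.00016395, -0.00042232, -0.00063413,  0.00104901,
       -0.00047503,  0.00106116]), 'joint_efforts': array([-8.59897318e-05, -9.27117133e+01,  1.97999507e+00, -3.69935453e+01,
        1.79316220e-02,  7.97329325e-03,  5.85257112e-05]), 'position': array([0.26317425, 0.56653126, 0.23075363]), 'tool_rot': array([-3.14050050e+00,  7.41650030e-05,  2.70678482e+00]), 'force': array([-0.5925146 ,  0.79335185, -0.1721744 ]), 'moment': array([ 0.01725005,  0.00814377, -0.01340485]), 'finger_force': 0.0, 'grip_width': 0.08522843382066315}
scene 362.86190727607465 362.86190727607465 258.30233793100183 193.13673612539853 [[-0.618, 0.786, -0.014, 0.364], [0.684, 0.529, -0.502, -0.355], [-0.387, -0.32, -0.865, 1.094], [0.0, 0.0, 0.0, 1.0]]
side 478.3378596343069 478.3378596343069 249.95357087081845 195.15358322332318 [[0.877, -0.481, -0.009, -0.505], [-0.353, -0.631, -0.69, 0.262], [0.326, 0.609, -0.723, 1.276], [0.0, 0.0, 0.0, 1.0]]
wrist 297.3186396354542 297.3186396354542 256.74710993721163 195.3090579307266 [[0.422, 0.906, -0.001, -0.624], [0.857, -0.399, 0.326, -0.042], [0.295, -0.139, -0.945, 0.381], [0.0, 0.0, 0.0, 1.0]]
```

View pics/a.png

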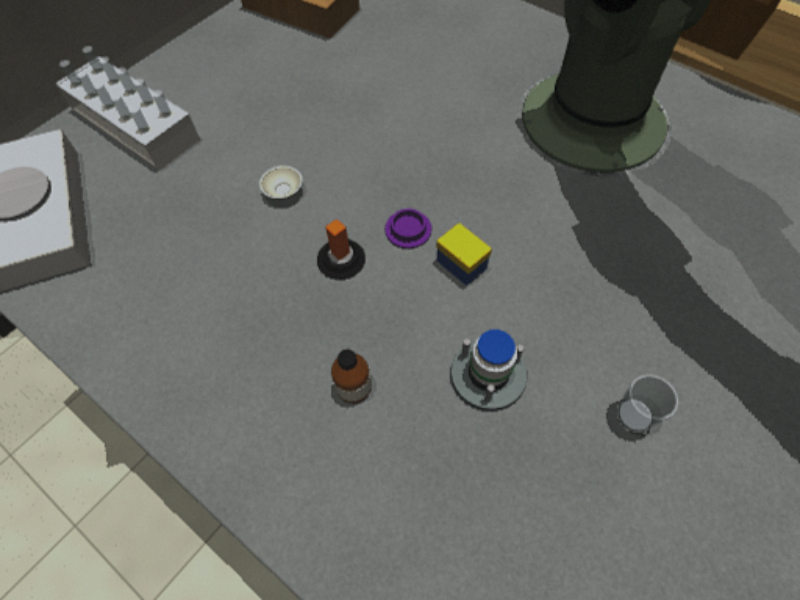

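View pics/b.png

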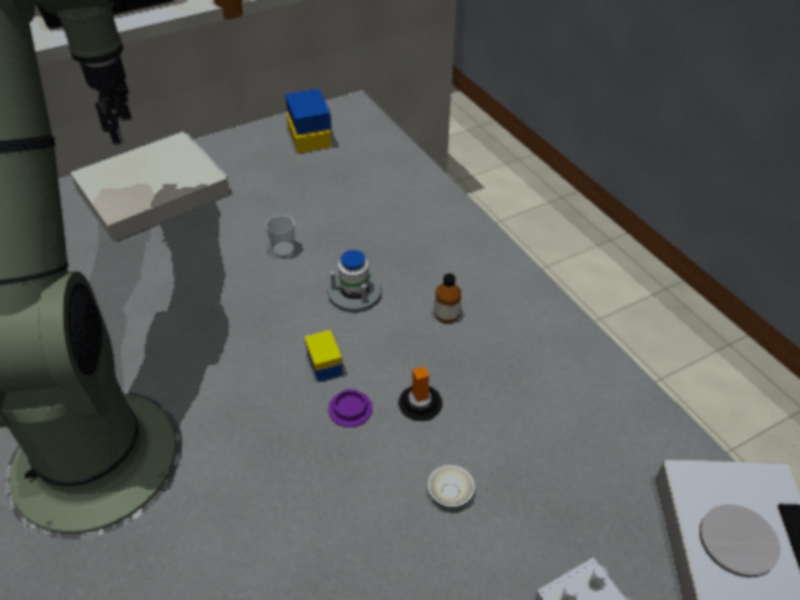

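The scene picture (800x600) shows the orange tool at (337,240) in the black stand at (341,258). A purple stand is at (408,228) and the blue cap on the white housing is at (496,347). The side picture shows the tool at (421,385), the black stand at (421,402), the purple stand at (350,407) and the cap at (353,260). There are two stand candidates, black and purple. The black one fits because it is named and holds the orange tool.

Next I'll measure the positions and make an enlarged crop to confirm.

```bash
cat > h.py <<'E'
import cv2,numpy as np
def ray(f,uv):
    E=f["extrinsics"];R,t=E[:3,:3],E[:3,3]
    x=(uv[0]-f["cx"])/f["fx"];y=(uv[1]-f["cy"])/f["fy"]
    return -R.T@t,R.T@np.array([x,y,1.])
def wray(f,uv):
    E=f["extrinsics"];R,t=E[:3,:3],E[:3,3]
    p=np.array([uv[0]-f["cx"],uv[1]-f["cy"]])/f["fx"];r=np.linalg.norm(p)
    return -R.T@t,R.T@np.r_[p/max(r,1e-9)*np.sin(r),np.cos(r)]
def plane(r,z): o,d=r; return o+d*(z-o[2])/d[2]
def tri(*rs):
    A=np.zeros((3,3));b=np.zeros(3)
    for o,d in rs:
        d=d/np.linalg.norm(d);P=np.eye(3)-np.outer(d,d);A+=P;b+=P@o
    p=np.linalg.solve(A,b)
    g=[np.linalg.norm(np.cross(p-o,d/np.linalg.norm(d))) for o,d in rs]
    return p,max(g)
def mask(f,lo,hi,box=None):
    m=cv2.inRange(cv2.cvtColor(f["pixels"],cv2.COLOR_RGB2HSV),np.array(lo),np.array(hi))
    if box:
        k=np.zeros_like(m);x0,y0,x1,y1=box;k[y0:y1,x0:x1]=255;m&=k
    c=max(cv2.findContours(m,cv2.RETR_EXTERNAL,cv2.CHAIN_APPROX_NONE)[0],key=cv2.contourArea)
    return m,c
def cen(c):
    M=cv2.moments(c);return np.array([M["m10"],M["m01"]])/M["m00"]
E
python3 - <<'E'
import pickle;from h import *
d=pickle.load(open("f0.pkl","rb"));s,w=d["scene"],d["side"]
B={"scene":(195,130,240,185),"side":(250,225,290,275)};C={"scene":(285,200,340,260),"side":(200,150,250,200)}
T=[];K=[];S=[];rows=[]
for n,f in(("scene",s),("side",w)):
    hsv=cv2.cvtColor(f["pixels"],cv2.COLOR_RGB2HSV)
    m,c=mask(f,(3,150,60),(20,255,255),B[n]); v=hsv[...,2][m>0]; th=cv2.threshold(v.reshape(-1,1),0,255,cv2.THRESH_OTSU)[0]
    print(n,"orange",cv2.boundingRect(c),"otsu",th,v.min(),v.max())
    m2,c2=mask(f,(3,150,int(th)+1),(20,255,255),B[n]);T.append(ray(f,cen(c2)));print("top",cen(c2),cv2.contourArea(c2))
    m3,c3=mask(f,(105,140,40),(125,255,255),C[n]);e=cv2.fitEllipse(c3);print("cap",cen(c3),e);K.append(ray(f,cen(c3)))
    m4,c4=mask(f,(0,0,0),(180,255,45),B[n]);e4=cv2.fitEllipse(cv2.convexHull(c4));print("stand",e4);S.append(ray(f,e4[0]))
    x0,y0,x1,y1=B[n];rows.append(cv2.resize(f["pixels"][y0:y1,x0:x1],(390,470),interpolation=cv2.INTER_CUBIC))
for n,r,z in(("tool_top",T,.09),("cap",K,.1),("stand",S,.01)): print(n,tri(*r),[plane(q,z).round(4) for q in r])
cv2.imwrite("pics/c.png",np.hstack(rows)[...,::-1])
E
```

```text
scene orange (209, 141, 14, 25) otsu 113.0 61 183
top [214.27913279 145.32791328] 61.5
cap [317.1644679  221.55408971] ((317.1618957519531, 221.5465087890625), (20.924072265625, 23.18526840209961), 108.72514343261719)
stand ((217.7350616455078, 165.5190887451172), (25.60781478881836, 30.20083236694336), 79.70844268798828)
side orange (264, 235, 11, 21) otsu 127.0 61 179
top [268.66666667 238.33333333] 45.5
cap [225.25537634 165.50806452] ((225.24319458007812, 165.51638793945312), (11.33499813079834, 14.118422508239746), 87.57350158691406)
stand ((268.7131042480469, 257.5576477050781), (22.242746353149414, 26.729679107666016), 92.85353088378906)
tool_top (array([ 0.54383312, -0.16671853,  0.08531728]), np.float64(0.0005739745321821064)) [array([ 0.5467, -0.1642,  0.09  ]), array([ 0.5414, -0.1695,  0.09  ])]
cap (array([0.56674627, 0.13880522, 0.09544729]), np.float64(0.0004241867941095045)) [array([0.5693, 0.1393, 0.1   ]), array([0.5644, 0.1347, 0.1   ])]
stand (array([ 5.44497861e-01, -1.68314937e-01, -1.58996168e-04]), np.float64(0.00017781096744414588)) [array([ 0.5492, -0.1629,  0.01  ]), array([ 0.5404, -0.1745,  0.01  ])]
```

View pics/c.png

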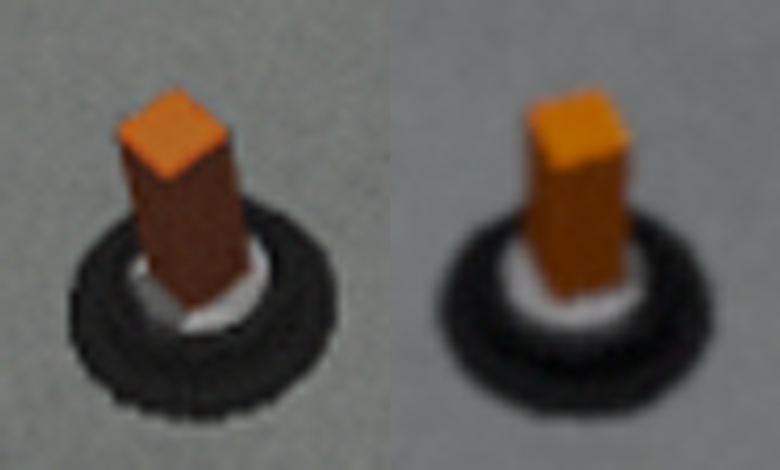

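The crop confirms it: the orange square handle stands with its steel disc in the black stand (scene left, side right). Next I need the handle yaw and the wrist camera offset.

```bash
python3 - <<'E'
import pickle;from h import *
from scipy.spatial.transform import Rotation as R
d=pickle.load(open("f0.pkl","rb"));s,w=d["scene"],d["wrist"]
P=[plane(ray(s,(195+u/8.667,130+v/8.545)),.09)[:2] for u,v in((120,135),(175,90),(230,130),(170,178))]
for i in range(4):
    e=P[(i+1)%4]-P[i];print("edge",e.round(4),np.degrees(np.arctan2(e[1],e[0])).round(1))
P=[plane(ray(d["side"],(250+(u-390)/9.75,225+v/9.4)),.09)[:2] for u,v in((530,105),(600,92),(630,140),(560,165))]
for i in range(4):
    e=P[(i+1)%4]-P[i];print("edge",e.round(4),np.degrees(np.arctan2(e[1],e[0])).round(1))
E=w["extrinsics"];print("cam",-E[:3,:3].T@E[:3,3])
r=R.from_euler("xyz",[-3.1405,0,2.70678]);print(r.as_matrix().round(3))
print("cam in tool",r.inv().apply(-E[:3,:3].T@E[:3,3]-[.26317,.56653,.23075]),"fwd in tool",r.inv().apply(E[2,:3]))
E
```

```text
edge [-0.0209  0.0015] 176.0
edge [0.0013 0.0212] 86.5
edge [ 0.0223 -0.002 ] -5.2
edge [-0.0027 -0.0206] -97.5
edge [ 0.0193 -0.0053] -15.4
edge [-0.0017 -0.0191] -95.1
edge [-0.0213  0.0016] 175.7
edge [0.0037 0.0228] 80.8
cam [0.18679129 0.60133886 0.37325959]
[[-0.907  0.421 -0.   ]
 [ 0.421  0.907 -0.001]
 [-0.    -0.001 -1.   ]]
cam in tool [ 0.08393449 -0.00075966 -0.14250884] fwd in tool [-3.25856741e-01 -3.67233720e-04  9.45419087e-01]
```

```bash
python3 -m crank '{"travel":[[3,-4,0],[6,-8,0],[9,-12,0],[12,-16,0],[15,-20,0]],"turn":[[0,0,0],[0,0,0],[0,0,0],[0,0,0],[0,0,0]],"gripper":[0,0,0,0,0]}'
```

```text
clock: 0.65
position: [0.4141, 0.365, 0.2313]
tool_rot: [-3.141, 0.0, 2.707]
force: [1.4, 0.4, 0.0]
grip_width: 0.0852
finger_force: 0.0
```

```bash
python3 -m crank '{"travel":[[3,-4.5,0],[6,-9,0],[9,-13.5,0],[12,-18,0],[14.5,-22.5,0]],"turn":[[0,0,4],[0,0,8],[0,0,12],[0,0,16],[0,0,19]],"gripper":[0,0,0,0,0]}'; python3 -m crank '{"travel":[[0,0,0],[0,0,0],[0,0,0],[0,0,0],[0,0,0]],"turn":[[0,0,0],[0,0,0],[0,0,0],[0,0,0],[0,0,0]],"gripper":[0,0,0,0,0]}'
python3 - <<'E'
from workcell import bot
import cv2,pickle
f=bot.grab_frame("wrist");pickle.dump([f],open("cap1.pkl","wb"))
cv2.imwrite("pics/d.png",f["pixels"][...,::-1]);print(bot.observe()["position"],bot.observe()["tool_rot"])
E
```

```text
clock: 1.15
position: [0.5502, 0.1554, 0.2312]
tool_rot: [3.141, 0.0, 3.041]
force: [1.6, 1.2, -0.7]
grip_width: 0.0853
finger_force: 0.0
clock: 1.65
position: [0.5489, 0.1582, 0.2313]
tool_rot: [3.141, -0.0, 3.04]
force: [0.2, -0.5, 1.0]
grip_width: 0.0855
finger_force: 0.0
[0.54904081 0.15803781 0.23132281] [ 3.14149560e+00 -1.62112061e-05  3.03970518e+00]
```

View pics/d.png

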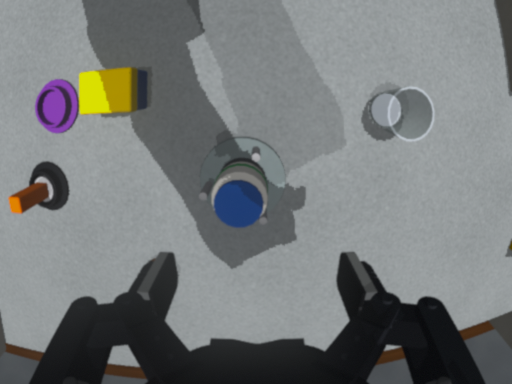

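The wrist view shows the cap at (238,203), the tool at (30,195) in the black stand at (49,185), and the purple stand at (57,105). I'll shoot once more while moving toward the tool.

```bash
python3 -m crank '{"travel":[[0,-5,0],[0,-10,0],[0,-12,0],[0,-12,0],[0,-12,0]],"turn":[[0,0,0],[0,0,0],[0,0,0],[0,0,0],[0,0,0]],"gripper":[0,0,0,0,0]}'
python3 -m crank '{"travel":[[0,0,0],[0,0,0],[0,0,0],[0,0,0],[0,0,0]],"turn":[[0,0,0],[0,0,0],[0,0,0],[0,0,0],[0,0,0]],"gripper":[0,0,0,0,0]}'
python3 - <<'E'
from workcell import bot
import pickle
f=pickle.load(open("cap1.pkl","rb"));f.append(bot.grab_frame("wrist"));pickle.dump(f,open("cap1.pkl","wb"))
E
python3 -m crank '{"travel":[[0,-5,0],[0,-10,0],[0,-15,0],[0,-20,0],[0,-20,0]],"turn":[[0,0,0],[0,0,0],[0,0,0],[0,0,0],[0,0,0]],"gripper":[0,0,0,0,0]}'
python3 -m crank '{"travel":[[0,0,0],[0,0,0],[0,0,0],[0,0,0],[0,0,0]],"turn":[[0,0,0],[0,0,0],[0,0,0],[0,0,0],[0,0,0]],"gripper":[0,0,0,0,0]}'
python3 - <<'E'
from workcell import bot
import pickle,cv2
f=pickle.load(open("cap1.pkl","rb"));f.append(bot.grab_frame("wrist"));pickle.dump(f,open("cap1.pkl","wb"))
cv2.imwrite("pics/e.png",f[2]["pixels"][...,::-1])
from h import *
R=[];
for i,g in enumerate(f[:2]):
    m,c=mask(g,(105,150,40),(125,255,255),(180,120,512,300) if i==0 else (200,120,512,300))
    print(cen(c),cv2.boundingRect(c))
    r=wray(g,cen(c));R.append(r)
    P=np.array([plane(wray(g,p[0]),.1)[:2] for p in c],np.float32)
    print("cap@.1",cv2.minEnclosingCircle(P),plane(r,.1).round(4))
print("tri",tri(*R))
E
```

```text
clock: 2.2
position: [0.5494, 0.0377, 0.2314]
tool_rot: [3.141, 0.0, 3.038]
force: [-0.1, -0.5, 0.3]
grip_width: 0.0855
finger_force: 0.0
clock: 2.7
position: [0.5494, 0.0374, 0.2313]
tool_rot: [-3.142, -0.0, 3.039]
force: [-0.7, -0.3, -0.5]
grip_width: 0.0855
finger_force: 0.0
clock: 3.25
position: [0.5482, -0.1702, 0.2314]
tool_rot: [-3.139, 0.0, 3.03]
force: [-0.2, -0.4, -0.4]
grip_width: 0.0854
finger_force: 0.0
clock: 3.75
position: [0.5495, -0.1622, 0.2314]
tool_rot: [3.142, 0.0, 3.039]
force: [-0.4, 0.1, 0.7]
grip_width: 0.0857
finger_force: 0.0
[238.028653   203.60864688] (215, 181, 47, 46)
cap@.1 ((0.5662306547164917, 0.1370099037885666), 0.024146512150764465) [0.5657 0.1371 0.1   ]
[356.23476005 191.50518807] (334, 169, 45, 46)
cap@.1 ((0.5664333701133728, 0.13595245778560638), 0.024689460173249245) [0.5657 0.1356 0.1   ]
tri (array([0.56699641, 0.13673383, 0.09646767]), np.float64(3.4917157922356044e-05))
```

View pics/e.png

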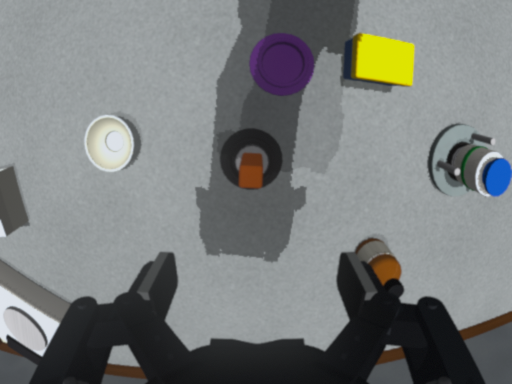

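The wrist view shows the tool handle at (250,170) in the black stand at (251,158), with the purple stand at (281,64). I'll measure the top face, its yaw and the stand ring.

```bash
python3 - <<'E'
import pickle
from h import *
f=pickle.load(open("cap1.pkl","rb"));R=[];S=[]
for i,B in((1,(60,120,200,260)),(2,(205,120,300,210))):
    g=f[i];hsv=cv2.cvtColor(g["pixels"],cv2.COLOR_RGB2HSV)
    m,c=mask(g,(3,150,60),(20,255,255),B);v=hsv[...,2][m>0]
    th=cv2.threshold(v.reshape(-1,1),0,255,cv2.THRESH_OTSU)[0]
    m2,c2=mask(g,(3,150,int(th)+1),(20,255,255),B)
    print(cv2.boundingRect(c),"th",th,v.min(),v.max(),"top",cen(c2),cv2.contourArea(c2))
    r=wray(g,cen(c2));R.append(r)
    P=np.array([plane(wray(g,p[0]),.09)[:2] for p in c2],np.float32)
    print("rect@.09",cv2.minAreaRect(P))
    m4,c4=mask(g,(0,0,0),(180,255,50),B)
    Q=np.array([plane(wray(g,p[0]),.004)[:2] for p in cv2.convexHull(c4)],np.float32)
    print("stand",cv2.minEnclosingCircle(Q));S.append(wray(g,cv2.fitEllipse(cv2.convexHull(c4))[0]))
print("tri top",tri(*R),"stand",tri(*S))
E
```

```text
(72, 174, 37, 32) th 168.0 100 228 top [ 80.06220419 195.65043949] 246.5
rect@.09 ((0.5420992374420166, -0.1669960469007492), (0.022169122472405434, 0.022342558950185776), 79.04597473144531)
stand ((0.5431864261627197, -0.16735312342643738), 0.029378168284893036)
(239, 154, 24, 34) th 108.0 73 129 top [250.243309   175.86536902] 411.0
rect@.09 ((0.5419496893882751, -0.1684596687555313), (0.02080874890089035, 0.021583490073680878), 83.15676879882812)
stand ((0.5431084036827087, -0.16966848075389862), 0.039290886372327805)
tri top (array([ 0.54286913, -0.16888016,  0.08704839]), np.float64(2.7604204703898454e-06)) stand (array([ 0.5433374 , -0.16963619,  0.00125681]), np.float64(0.0005712107936018778))
```

```bash
python3 -m crank '{"travel":[[-0.7,-0.6,-2],[-0.7,-0.6,-5],[-0.7,-0.6,-8],[-0.7,-0.6,-10],[-0.7,-0.6,-11]],"turn":[[0,0,-1.5],[0,0,-1.5],[0,0,-1.5],[0,0,-1.5],[0,0,-1.5]],"gripper":[0,0,0,0,0]}'
python3 -m crank '{"travel":[[0,0,0],[0,0,0],[0,0,-2],[0,0,-4],[0,0,-5]],"turn":[[0,0,0],[0,0,0],[0,0,0],[0,0,0],[0,0,0]],"gripper":[0,0,0,0,0]}'
python3 -m crank '{"travel":[[0,0,-1],[0,0,-2],[0,0,-2.4],[0,0,-2.4],[0,0,-2.4]],"turn":[[0,0,0],[0,0,0],[0,0,0],[0,0,0],[0,0,0]],"gripper":[0,0,0,0,0]}'
python3 - <<'E'
from workcell import bot
import cv2
o=bot.observe();print(o["position"],o["tool_rot"],o["force"])
cv2.imwrite("pics/g.png",cv2.resize(bot.grab_frame("wrist")["pixels"][100:340,120:400],(700,600))[...,::-1])
E
```

```text
clock: 4.3
position: [0.5417, -0.1684, 0.1197]
tool_rot: [3.141, -0.002, 3.012]
force: [-0.0, 1.2, -1.3]
grip_width: 0.0852
finger_force: 0.0
clock: 4.8
position: [0.5425, -0.1688, 0.0712]
tool_rot: [-3.142, 0.0, 3.012]
force: [-0.8, -0.8, 0.7]
grip_width: 0.0855
finger_force: 0.0
clock: 5.3
position: [0.5426, -0.1689, 0.0476]
tool_rot: [-3.141, 0.0, 3.012]
force: [-0.2, 0.8, -0.3]
grip_width: 0.0855
finger_force: 0.0
[ 0.54256685 -0.16893267  0.04764642] [-3.14149282e+00  4.36316899e-04  3.01201628e+00] [-0.18539377  0.76361945 -0.28679543]
```

View pics/g.png

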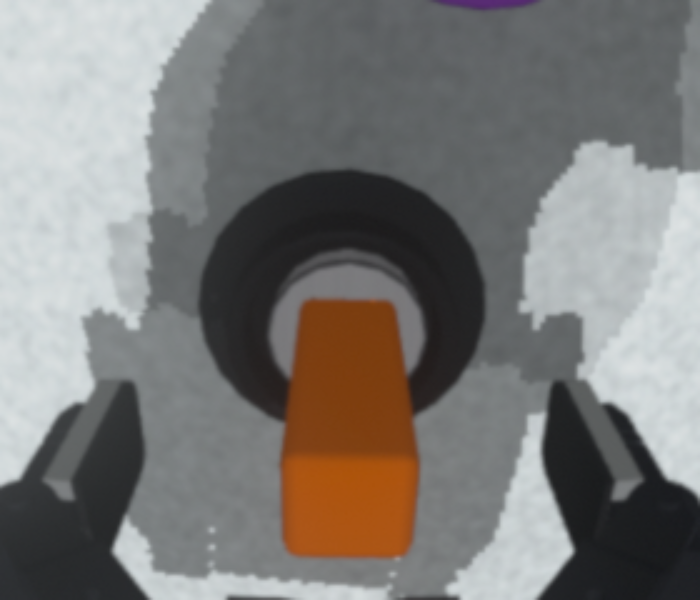

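The handle at (350,430) is square and centred between the fingers at x of about 140 and 550, so I'll close on it.

```bash
python3 -m crank '{"travel":[[0,0,0],[0,0,0],[0,0,0],[0,0,0],[0,0,0]],"turn":[[0,0,0],[0,0,0],[0,0,0],[0,0,0],[0,0,0]],"gripper":[0.4,0.7,1,1,1]}' 80
python3 -m crank '{"travel":[[0,0,0],[0,0,0],[0,0,0],[0,0,0],[0,0,0]],"turn":[[0,0,0],[0,0,0],[0,0,0],[0,0,0],[0,0,0]],"gripper":[1,1,1,1,1]}'
```

```text
clock: 5.85
position: [0.5424, -0.1688, 0.0474]
tool_rot: [-3.142, 0.0, 3.012]
force: [-0.6, 0.6, 3.0]
grip_width: 0.0227
finger_force: 78.1
clock: 6.35
position: [0.5424, -0.1689, 0.0474]
tool_rot: [-3.142, 0.0, 3.012]
force: [-1.5, 0.6, 5.5]
grip_width: 0.0228
finger_force: 78.3
```

```bash
python3 -m crank '{"travel":[[0,0,0.5],[0,0,2],[0,0,4],[0,0,6],[0,0,8]],"turn":[[0,0,0],[0,0,0],[0,0,0],[0,0,0],[0,0,0]],"gripper":[1,1,1,1,1]}'
python3 -m crank '{"travel":[[0,0,3],[0,0,6],[0,0,7],[0,0,7],[0,0,7]],"turn":[[0,0,0],[0,0,0],[0,0,0],[0,0,0],[0,0,0]],"gripper":[1,1,1,1,1]}'
python3 -m crank '{"travel":[[0.5,3,0],[1,7,0],[1.5,11,0],[2,15,0],[2,18,0]],"turn":[[0,0,0],[0,0,0],[0,0,0],[0,0,0],[0,0,0]],"gripper":[1,1,1,1,1]}'
python3 -m crank '{"travel":[[0,3,0],[0.4,6,0],[0.4,9,0],[0.4,11,0],[0.4,12.6,0]],"turn":[[0,0,0],[0,0,0],[0,0,0],[0,0,0],[0,0,0]],"gripper":[1,1,1,1,1]}'
python3 -m crank '{"travel":[[0,0,0],[0,0,0],[0,0,0],[0,0,0],[0,0,0]],"turn":[[0,0,0],[0,0,0],[0,0,0],[0,0,0],[0,0,0]],"gripper":[1,1,1,1,1]}'
python3 - <<'E'
from workcell import bot
import pickle,cv2,numpy as np
d={n:bot.grab_frame(n) for n in("scene","side","wrist")};pickle.dump(d,open("f2.pkl","wb"))
o=bot.observe();print(o["position"],o["tool_rot"],o["force"])
a=[cv2.resize(d["scene"]["pixels"][150:270,260:380],(400,400)),cv2.resize(d["side"]["pixels"][90:210,165:285],(400,400))]
cv2.imwrite("pics/i.png",np.hstack(a)[...,::-1])
E
```

```text
clock: 6.85
position: [0.5423, -0.1688, 0.1291]
tool_rot: [3.142, 0.0, 3.012]
force: [0.2, 0.4, -2.3]
grip_width: 0.0232
finger_force: 78.4
clock: 7.35
position: [0.5419, -0.1686, 0.1967]
tool_rot: [3.141, -0.001, 3.012]
force: [1.1, 0.9, -3.5]
grip_width: 0.0234
finger_force: 78.7
clock: 7.85
position: [0.5619, 0.014, 0.1957]
tool_rot: [3.142, -0.002, 3.014]
force: [0.2, -0.6, -3.0]
grip_width: 0.023
finger_force: 78.7
clock: 8.35
position: [0.5656, 0.1385, 0.1958]
tool_rot: [-3.141, -0.002, 3.013]
force: [-0.4, -0.4, -3.8]
grip_width: 0.023
finger_force: 78.7
clock: 8.85
position: [0.5664, 0.1365, 0.1973]
tool_rot: [-3.141, 0.0, 3.011]
force: [-0.6, -1.3, -3.3]
grip_width: 0.0228
finger_force: 78.7
[0.56639017 0.13694671 0.19732234] [-3.14157234e+00  4.20584137e-05  3.01183288e+00] [-0.07230241  0.19977778 -2.53102643]
```

View pics/i.png

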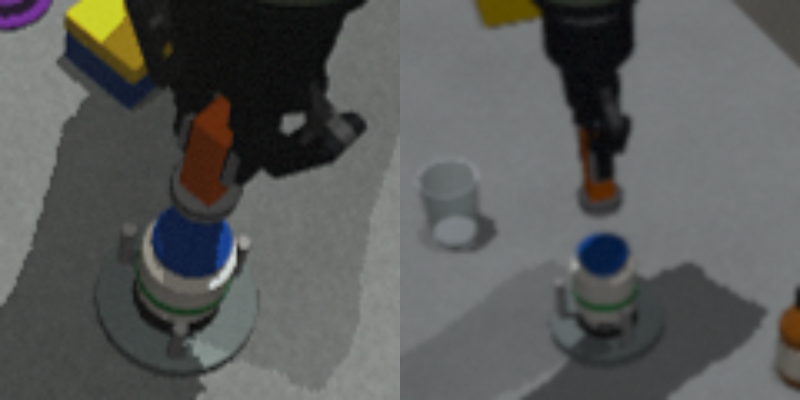

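The scene crop has the tool disc at (205,197) above the cap at (190,245). The side crop has the disc at (600,197) above the cap at (603,255), and the tool looks upright. I'll check the centring, then descend to about 12 mm above the cap.

```bash
python3 - <<'E'
import pickle
from h import *
d=pickle.load(open("f2.pkl","rb"))
print(tri(ray(d["scene"],(260+205*.3,150+198*.3)),ray(d["side"],(165+200*.3,90+197*.3))))
for n,B in(("scene",(285,150,340,260)),("side",(200,90,250,200))):
    m,c=mask(d[n],(3,150,60),(20,255,255),B);print(n,cv2.boundingRect(c))
E
python3 -m crank '{"travel":[[0,0,-1],[0,0,-2.5],[0,0,-4],[0,0,-4.6],[0,0,-4.6]],"turn":[[0,0,0],[0,0,0],[0,0,0],[0,0,0],[0,0,0]],"gripper":[1,1,1,1,1]}'
python3 - <<'E'
from workcell import bot
import pickle,cv2,numpy as np
d={n:bot.grab_frame(n) for n in("scene","side")};pickle.dump(d,open("f3.pkl","wb"))
a=[cv2.resize(d["scene"]["pixels"][180:260,280:360],(400,400)),cv2.resize(d["side"]["pixels"][130:210,185:265],(400,400))]
cv2.imwrite("pics/j.png",np.hstack(a)[...,::-1])
E
```

```text
(array([0.57048088, 0.14156987, 0.15844098]), np.float64(0.0003588393235012373))
scene (314, 179, 16, 33)
side (221, 141, 8, 9)
clock: 9.5
position: [0.5658, 0.1371, 0.1503]
tool_rot: [-3.141, -0.002, 3.012]
force: [-0.1, 0.1, -2.2]
grip_width: 0.023
finger_force: 78.7
```

View pics/j.png

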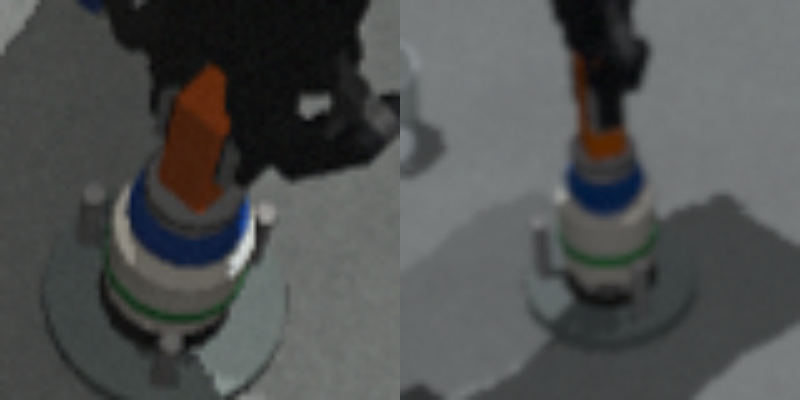

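The disc looks roughly centred on the cap: scene crop has disc x 196 against cap 189, side crop 602 against 604. I'll correct by a small -2, -2 mm and start the slow press.

```bash
python3 -m crank '{"travel":[[-0.2,-0.2,0],[-0.2,-0.2,-0.2],[-0.2,-0.2,-0.4],[-0.2,-0.2,-0.6],[-0.2,-0.2,-0.7]],"turn":[[0,0,0],[0,0,0],[0,0,0],[0,0,0],[0,0,0]],"gripper":[1,1,1,1,1]}'
python3 -m crank '{"travel":[[0,0,-0.1],[0,0,-0.2],[0,0,-0.3],[0,0,-0.4],[0,0,-0.5]],"turn":[[0,0,0],[0,0,0],[0,0,0],[0,0,0],[0,0,0]],"gripper":[1,1,1,1,1]}'
python3 -m crank '{"travel":[[0,0,-0.1],[0,0,-0.2],[0,0,-0.3],[0,0,-0.4],[0,0,-0.5]],"turn":[[0,0,0],[0,0,0],[0,0,0],[0,0,0],[0,0,0]],"gripper":[1,1,1,1,1]}'
```

```text
clock: 10.1
position: [0.5643, 0.1352, 0.1441]
tool_rot: [-3.142, -0.0, 3.012]
force: [0.2, 0.1, -3.4]
grip_width: 0.0235
finger_force: 78.7
clock: 10.6
position: [0.5644, 0.1352, 0.1393]
tool_rot: [3.142, 0.0, 3.012]
force: [-1.0, 0.3, -0.9]
grip_width: 0.023
finger_force: 78.8
clock: 11.1
position: [0.5645, 0.1352, 0.1344]
tool_rot: [3.141, 0.0, 3.012]
force: [-1.3, -1.0, 3.5]
grip_width: 0.0231
finger_force: 79.5
```

Contact, with force growing to about 6 N net. I'll continue slowly.

```bash
python3 -m crank '{"travel":[[0,0,-0.1],[0,0,-0.2],[0,0,-0.3],[0,0,-0.3],[0,0,-0.3]],"turn":[[0,0,0],[0,0,0],[0,0,0],[0,0,0],[0,0,0]],"gripper":[1,1,1,1,1]}'
python3 -m crank '{"travel":[[0,0,-0.1],[0,0,-0.2],[0,0,-0.3],[0,0,-0.3],[0,0,-0.3]],"turn":[[0,0,0],[0,0,0],[0,0,0],[0,0,0],[0,0,0]],"gripper":[1,1,1,1,1]}'
```

```text
clock: 11.6
position: [0.5644, 0.1352, 0.1313]
tool_rot: [3.142, 0.0, 3.012]
force: [-1.2, -0.8, 5.1]
grip_width: 0.023
finger_force: 79.8
clock: 12.1
position: [0.5644, 0.1352, 0.1284]
tool_rot: [3.142, 0.0, 3.012]
force: [-0.8, -1.7, 4.7]
grip_width: 0.0231
finger_force: 80.0
```

```bash
python3 -m crank '{"travel":[[0,0,-0.1],[0,0,-0.2],[0,0,-0.2],[0,0,-0.2],[0,0,-0.2]],"turn":[[0,0,0],[0,0,0],[0,0,0],[0,0,0],[0,0,0]],"gripper":[1,1,1,1,1]}'
python3 -m crank '{"travel":[[0,0,-0.1],[0,0,-0.2],[0,0,-0.2],[0,0,-0.2],[0,0,-0.2]],"turn":[[0,0,0],[0,0,0],[0,0,0],[0,0,0],[0,0,0]],"gripper":[1,1,1,1,1]}'
```

```text
clock: 12.6
position: [0.5643, 0.1352, 0.1263]
tool_rot: [-3.142, -0.0, 3.012]
force: [-0.6, -0.8, 1.7]
grip_width: 0.0234
finger_force: 79.8
clock: 13.1
position: [0.5643, 0.1352, 0.1243]
tool_rot: [-3.142, -0.0, 3.012]
force: [-1.4, 0.2, 3.7]
grip_width: 0.0233
finger_force: 79.9
```

The force dropped 3 N, so it may have clicked. I'll average the force and measure the cap gap in the side view.

```bash
python3 - <<'E'
from workcell import bot
import pickle,cv2,numpy as np
F=[]
for i in range(8):
    f=bot.grab_frame("side" if i%2 else "scene");F.append(bot.observe()["force"])
    if i%2: w=f
    else: s=f
print(np.mean(F,0),np.std(F,0))
d={"scene":s,"side":w};pickle.dump(d,open("f4.pkl","wb"))
o=pickle.load(open("f3.pkl","rb"))
from h import mask
for n,B in(("scene",(295,190,340,250)),("side",(205,140,250,200))):
    for q in(o,d):
        m,c=mask(q[n],(105,120,30),(125,255,255),B);print(n,cv2.boundingRect(c),cv2.contourArea(c))
r=lambda f,b:cv2.resize(f["pixels"][b[1]:b[1]+60,b[0]:b[0]+60],(390,390),interpolation=cv2.INTER_CUBIC)
cv2.imwrite("pics/k.png",np.hstack([r(s,(288,200)),r(w,(195,145))])[...,::-1])
E
```

```text
[-2.06265477  0.12075     3.61076549] [0.54277617 0.40985694 0.34712306]
scene (306, 214, 24, 19) 113.0
scene (305, 220, 23, 16) 81.0
side (219, 164, 14, 9) 56.0
side (224, 168, 10, 7) 1.0
```

View pics/k.png

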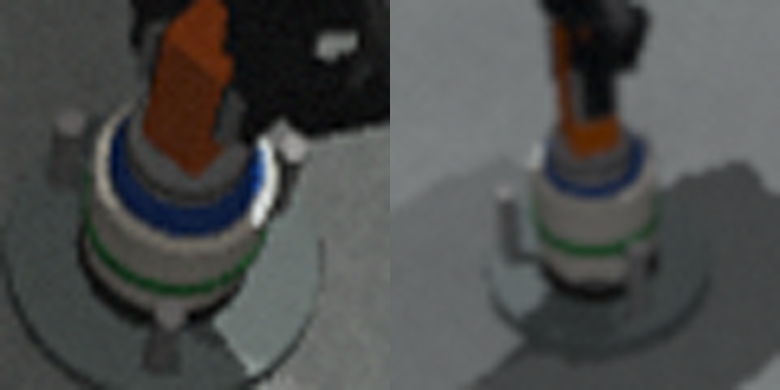

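Both crops show the blue flange low against the white rim. To confirm by feel, I'll press 4 mm more: a seated cap should give only the spring slope of 0.8 N/mm.

```bash
python3 -m crank '{"travel":[[0,0,-0.1],[0,0,-0.2],[0,0,-0.2],[0,0,-0.2],[0,0,-0.2]],"turn":[[0,0,0],[0,0,0],[0,0,0],[0,0,0],[0,0,0]],"gripper":[1,1,1,1,1]}'
python3 -m crank '{"travel":[[0,0,-0.1],[0,0,-0.2],[0,0,-0.2],[0,0,-0.2],[0,0,-0.2]],"turn":[[0,0,0],[0,0,0],[0,0,0],[0,0,0],[0,0,0]],"gripper":[1,1,1,1,1]}'
python3 -m crank '{"travel":[[0,0,-0.1],[0,0,-0.2],[0,0,-0.2],[0,0,-0.2],[0,0,-0.2]],"turn":[[0,0,0],[0,0,0],[0,0,0],[0,0,0],[0,0,0]],"gripper":[1,1,1,1,1]}'
```

```text
clock: 14.0
position: [0.5643, 0.1352, 0.1223]
tool_rot: [-3.142, -0.0, 3.012]
force: [-2.1, -0.4, 5.7]
grip_width: 0.0234
finger_force: 80.1
clock: 14.5
position: [0.5644, 0.1352, 0.1204]
tool_rot: [3.142, 0.0, 3.012]
force: [-3.7, 1.0, 6.2]
grip_width: 0.0233
finger_force: 80.3
clock: 15.0
position: [0.5644, 0.1352, 0.1185]
tool_rot: [3.142, 0.0, 3.012]
force: [-3.1, 0.1, 8.9]
grip_width: 0.0233
finger_force: 80.5
```

The slope is about 0.88 N/mm, so purely spring. I'll press 3 mm more as a safeguard, well under 25 N.

```bash
python3 -m crank '{"travel":[[0,0,-0.1],[0,0,-0.2],[0,0,-0.2],[0,0,-0.2],[0,0,-0.2]],"turn":[[0,0,0],[0,0,0],[0,0,0],[0,0,0],[0,0,0]],"gripper":[1,1,1,1,1]}'
python3 -m crank '{"travel":[[0,0,-0.1],[0,0,-0.2],[0,0,-0.2],[0,0,-0.2],[0,0,-0.2]],"turn":[[0,0,0],[0,0,0],[0,0,0],[0,0,0],[0,0,0]],"gripper":[1,1,1,1,1]}'
```

```text
clock: 15.5
position: [0.5644, 0.1352, 0.1166]
tool_rot: [3.141, 0.0, 3.012]
force: [-4.3, -0.4, 9.8]
grip_width: 0.0233
finger_force: 80.7
clock: 16.0
position: [0.5644, 0.1352, 0.1146]
tool_rot: [3.142, 0.0, 3.012]
force: [-4.5, 0.2, 11.8]
grip_width: 0.0232
finger_force: 80.9
```

No further snap. I'll back off slowly and measure the cap height.

```bash
python3 -m crank '{"travel":[[0,0,0.2],[0,0,0.4],[0,0,0.6],[0,0,0.8],[0,0,1]],"turn":[[0,0,0],[0,0,0],[0,0,0],[0,0,0],[0,0,0]],"gripper":[1,1,1,1,1]}'
python3 -m crank '{"travel":[[0,0,0.2],[0,0,0.4],[0,0,0.6],[0,0,0.8],[0,0,1]],"turn":[[0,0,0],[0,0,0],[0,0,0],[0,0,0],[0,0,0]],"gripper":[1,1,1,1,1]}'
python3 -m crank '{"travel":[[0,0,1],[0,0,3],[0,0,5],[0,0,6.5],[0,0,6.5]],"turn":[[0,0,0],[0,0,0],[0,0,0],[0,0,0],[0,0,0]],"gripper":[1,1,1,1,1]}'
python3 -m crank '{"travel":[[0,-3,0],[0,-7,0],[0,-11,0],[0,-13,0],[0,-13,0]],"turn":[[0,0,0],[0,0,0],[0,0,0],[0,0,0],[0,0,0]],"gripper":[1,1,1,1,1]}'
python3 -m crank '{"travel":[[0,0,0],[0,0,0],[0,0,0],[0,0,0],[0,0,0]],"turn":[[0,0,0],[0,0,0],[0,0,0],[0,0,0],[0,0,0]],"gripper":[1,1,1,1,1]}'
python3 - <<'E'
from workcell import bot
import pickle
from h import *
d={n:bot.grab_frame(n) for n in("scene","side","wrist")};pickle.dump(d,open("f5.pkl","wb"))
o=pickle.load(open("f0.pkl","rb"))
for q in(o,d):
    K=[]
    for n,B in(("scene",(285,190,340,260)),("side",(200,140,250,200))):
        m,c=mask(q[n],(105,140,40),(125,255,255),B);print(n,cen(c),cv2.boundingRect(c));K.append(ray(q[n],cen(c)))
    print(tri(*K))
r=lambda f,b:cv2.resize(f["pixels"][b[1]:b[1]+60,b[0]:b[0]+60],(390,390),interpolation=cv2.INTER_CUBIC)
cv2.imwrite("pics/l.png",np.hstack([r(d["scene"],(288,200)),r(d["side"],(195,145))])[...,::-1])
E
```

```text
clock: 16.5
position: [0.5643, 0.1352, 0.1243]
tool_rot: [-3.142, -0.0, 3.012]
force: [-2.3, 0.8, 1.6]
grip_width: 0.0232
finger_force: 79.4
clock: 17.0
position: [0.5644, 0.1352, 0.1344]
tool_rot: [-3.142, -0.0, 3.012]
force: [-0.6, -0.3, -3.3]
grip_width: 0.0231
finger_force: 78.9
clock: 17.5
position: [0.5653, 0.1354, 0.2017]
tool_rot: [3.14, 0.003, 3.012]
force: [0.1, 0.5, -1.9]
grip_width: 0.0232
finger_force: 78.9
clock: 18.0
position: [0.564, 0.0015, 0.1988]
tool_rot: [-3.14, -0.0, 3.008]
force: [0.3, 0.9, -2.5]
grip_width: 0.023
finger_force: 79.4
clock: 18.5
position: [0.5643, 0.0057, 0.1992]
tool_rot: [3.142, -0.0, 3.013]
force: [-0.2, 0.4, -2.1]
grip_width: 0.0229
finger_force: 79.4
scene [317.1644679  221.55408971] (306, 211, 24, 22)
side [225.25537634 165.50806452] (218, 160, 15, 12)
(array([0.56674627, 0.13880522, 0.09544729]), np.float64(0.0004241867941095045))
scene [316.34848485 223.7405877 ] (305, 214, 24, 21)
side [225.7057903 167.4741784] (219, 162, 15, 11)
(array([0.56782236, 0.13878647, 0.08669321]), np.float64(0.00040273122197183667))
```

View pics/l.png

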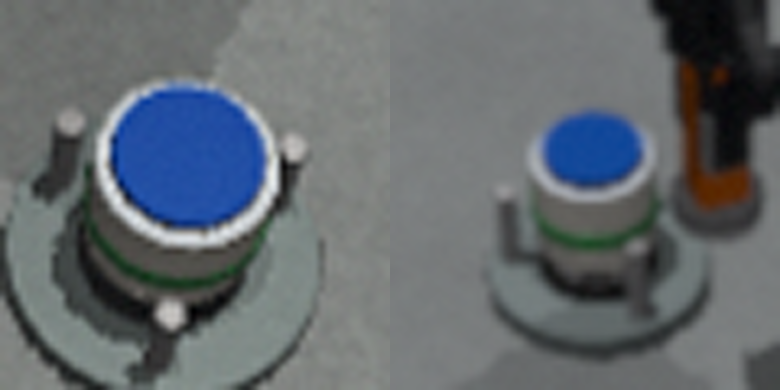

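The cap now lies level and flush in the white rim, at (190,155) in the scene crop and (593,148) in the side crop. Its measured height fell about 9 mm. On release, 4.3 N at 5 mm sink also fits a seated cap. I'll return the tool.

```bash
python3 -m crank '{"travel":[[-0.5,-3,0],[-1,-7,0],[-1.5,-11,0],[-2,-15,0],[-2.2,-17.4,0]],"turn":[[0,0,0],[0,0,0],[0,0,0],[0,0,0],[0,0,0]],"gripper":[1,1,1,1,1]}'
python3 -m crank '{"travel":[[0,0,0],[0,0,0],[0,0,-1],[0,0,-3],[0,0,-5]],"turn":[[0,0,0],[0,0,0],[0,0,0],[0,0,0],[0,0,0]],"gripper":[1,1,1,1,1]}'
python3 -m crank '{"travel":[[0,0,-1.5],[0,0,-3],[0,0,-4.5],[0,0,-6],[0,0,-6.5]],"turn":[[0,0,0],[0,0,0],[0,0,0],[0,0,0],[0,0,0]],"gripper":[1,1,1,1,1]}'
python3 -m crank '{"travel":[[0,0,0],[0,0,0],[0,0,0],[0,0,0],[0,0,0]],"turn":[[0,0,0],[0,0,0],[0,0,0],[0,0,0],[0,0,0]],"gripper":[1,1,1,1,1]}'
```

```text
clock: 19.15
position: [0.5415, -0.1722, 0.1994]
tool_rot: [-3.141, 0.0, 3.01]
force: [0.0, 0.6, -2.6]
grip_width: 0.0229
finger_force: 79.5
clock: 19.65
position: [0.5426, -0.1675, 0.1482]
tool_rot: [3.141, 0.0, 3.014]
force: [1.0, -0.1, -2.2]
grip_width: 0.0229
finger_force: 79.5
clock: 20.15
position: [0.5417, -0.1673, 0.0824]
tool_rot: [3.141, -0.002, 3.014]
force: [-0.4, 0.2, -1.9]
grip_width: 0.0236
finger_force: 79.4
clock: 20.65
position: [0.5425, -0.1688, 0.0847]
tool_rot: [-3.142, 0.001, 3.012]
force: [0.3, -0.1, -2.7]
grip_width: 0.0228
finger_force: 79.4
```

```bash
python3 -m crank '{"travel":[[0,0,-0.7],[0,0,-1.4],[0,0,-2.1],[0,0,-2.8],[0,0,-3.3]],"turn":[[0,0,0],[0,0,0],[0,0,0],[0,0,0],[0,0,0]],"gripper":[1,1,1,1,1]}'
python3 -m crank '{"travel":[[0,0,-0.1],[0,0,-0.2],[0,0,-0.3],[0,0,-0.35],[0,0,-0.35]],"turn":[[0,0,0],[0,0,0],[0,0,0],[0,0,0],[0,0,0]],"gripper":[1,1,1,1,1]}'
```

```text
clock: 21.15
position: [0.5421, -0.1687, 0.0503]
tool_rot: [3.142, -0.001, 3.012]
force: [0.2, 0.5, -3.2]
grip_width: 0.0228
finger_force: 79.4
clock: 21.65
position: [0.5424, -0.1688, 0.0479]
tool_rot: [-3.142, 0.0, 3.012]
force: [0.4, 0.2, -3.3]
grip_width: 0.0232
finger_force: 79.4
```

```bash
python3 -m crank '{"travel":[[0,0,-0.05],[0,0,-0.05],[0,0,-0.05],[0,0,-0.05],[0,0,-0.05]],"turn":[[0,0,0],[0,0,0],[0,0,0],[0,0,0],[0,0,0]],"gripper":[1,1,1,1,1]}'
python3 -m crank '{"travel":[[0,0,0],[0,0,0],[0,0,0],[0,0,0],[0,0,0]],"turn":[[0,0,0],[0,0,0],[0,0,0],[0,0,0],[0,0,0]],"gripper":[0.6,0.5,0.3,0,0]}'
python3 -m crank '{"travel":[[0,0,0],[0,0,0],[0,0,0.5],[0,0,2],[0,0,4]],"turn":[[0,0,0],[0,0,0],[0,0,0],[0,0,0],[0,0,0]],"gripper":[0,0,0,0,0]}'
python3 -m crank '{"travel":[[0,0,3],[0,0,6],[0,0,9],[0,0,12],[0,0,12]],"turn":[[0,0,0],[0,0,0],[0,0,0],[0,0,0],[0,0,0]],"gripper":[0,0,0,0,0]}'
python3 -m crank '{"travel":[[0,0,0],[0,0,0],[0,0,0],[0,0,0],[0,0,0]],"turn":[[0,0,0],[0,0,0],[0,0,0],[0,0,0],[0,0,0]],"gripper":[0,0,0,0,0]}'
python3 - <<'E'
from workcell import bot
import cv2
cv2.imwrite("pics/m.png",bot.grab_frame("wrist")["pixels"][...,::-1])
E
```

```text
clock: 22.15
position: [0.5425, -0.1688, 0.0474]
tool_rot: [-3.142, 0.0, 3.012]
force: [-0.6, 0.6, 3.0]
grip_width: 0.0232
finger_force: 79.9
clock: 22.65
position: [0.5423, -0.1688, 0.0473]
tool_rot: [-3.142, -0.0, 3.012]
force: [0.2, 0.6, -0.6]
grip_width: 0.083
finger_force: 0.0
clock: 23.15
position: [0.542, -0.1688, 0.0882]
tool_rot: [3.142, -0.001, 3.012]
force: [0.2, -0.3, 1.3]
grip_width: 0.0852
finger_force: 0.0
clock: 23.65
position: [0.544, -0.1694, 0.2123]
tool_rot: [-3.141, 0.007, 3.012]
force: [0.2, -0.8, -0.1]
grip_width: 0.085
finger_force: 0.0
clock: 24.15
position: [0.5422, -0.1688, 0.2069]
tool_rot: [-3.142, -0.001, 3.012]
force: [0.2, 0.4, -0.7]
grip_width: 0.0855
finger_force: 0.0
```

View pics/m.png

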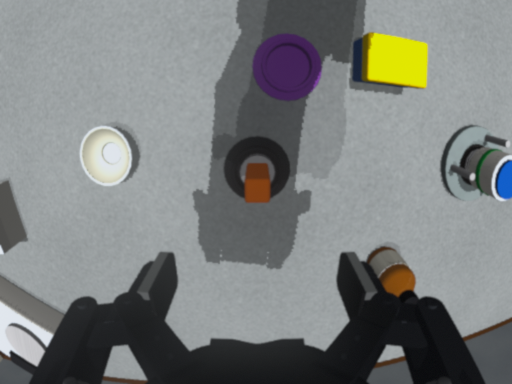

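The tool stands upright in the black stand at (257,180), the cap is flush at (507,180), and the bystanders in view are where they were.

```bash
python3 -c "
from workcell import bot
print(bot.job_done())"
```

```text
the job is handed in; nothing more can be done
None
```

I pressed the cap home, stood the tool back in its black stand and released it, and handed the job in at about 24 s of the 62 s allowed; the hand-in call returned no verdict.

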